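Press down a re-cemented sneaker sole along its edge

TASK

The sneaker sitting sole-up on the bench last has just had its front tread piece cemented back on. With the fingertips, press it down gently along its outer (little-toe) edge, one edge lug after another, from the rearmost lug of that piece forward to the lug at the toe tip, and finish while the fingertips are still pressing on the toe-tip lug. Do not lift the shoe off the last, and leave the other things on the bench where they are.

Things in the scene. Friction and masses are not known exactly. Their poses are not given: they have to be found in the camera images.
- stand: Bench last: black iron base plate 220 x 130 x 14 mm and a post carrying a grey left sneaker upside down. Fixed. Origin on the bench below the front tread piece; x along the shoe to the toe (tip at +86 mm, heel at -210 mm), y to its inner (big-toe) side, z up. Shoe 296 mm long, 100 mm wide; nothing on it is higher than the lug tops, 183 mm above the bench.
- shoe (a joint): How far the shoe has been pulled up off the last (m): 0 seated as it starts, up to 0.06.
- half_sole: Front tread piece: grey rubber with black lugs, from the bare waist to the toe, seven edge lugs round its edge, lower bars in the middle. On foam: under the fingers the whole piece with its lugs sinks straight down 1 mm per 2.5 N, 6 mm at most, and springs back. Over 30 N damages it. Origin 8 mm below the rear lugs' tops, above the stand's origin; axes like the stand's.
- lug1: Rearmost outer edge lug of the half sole, by the bare waist. Each lug: rubber block 38 mm along the edge, 16 mm wide, 5 mm proud of the half sole, 9 mm gaps (middles 37 to 44 mm apart). Origin at the middle of its top face, x along the edge towards the toe, z up. Spread fingers would bear on two lugs at once: keep them shut.
- lug2: Second outer edge lug, counted from the rear, at the widest part of the sole. Origin at the middle of its top face, axes as for lug1.
- lug3: Third outer edge lug, where the edge curves in to the toe; its top lies 3 mm lower than lug1's and slopes down to the toe by about 5 degrees. Origin at the middle of its top face, axes as for lug1.
- lug4: The edge lug across the toe tip, bent round the tip; its top lies 5 mm lower than lug1's and slopes down to the tip by about 7 degrees. Origin at the middle of its top face, x across the tip towards the inner side.
- cement_tin: Bystander: closed round tin of cement, 86 mm wide, 124 mm tall, paper label, standing loose beside the shoe. Origin at the centre of its underside.
- paper_cup: Bystander: takeaway paper cup with a white lid, 88 mm wide, 124 mm tall, standing loose beside the shoe. Origin at the centre of its underside.
- dye_bottle: Bystander: small white bottle with a black cap, 42 mm wide, 85 mm tall, standing loose in front of the toe. Origin at the centre of its underside.
- hammer: Bystander: hammer with a wooden handle, 260 mm long, lying loose. Origin below the middle of its length, x to the head.
- tape: Bystander: roll of tape lying flat, 104 mm wide, 24 mm tall. Origin at the centre of its underside.
- wax_tin: Bystander: flat round tin, 82 mm wide, 24 mm tall. Origin at the centre of its underside.
- other_shoe: Bystander: the right sneaker of the pair, 296 mm long, about 115 mm tall, standing upright on its sole. Origin on the bench below its forefoot, x to the toe.

How it is judged (in metres and radians):
On the way, in this order (a step that is already met when the one before it is completed fails the run):
1. the fingertips press on lug1, the rearmost outer edge lug of the half sole (contact force between the fingers and lug1 above 1 N), for 0.1 s.
2. then on lug2 (contact force between the fingers and lug2 above 1 N), for 0.1 s.
3. then on lug3 (contact force between the fingers and lug3 above 1 N), for 0.1 s.
4. then on lug4, the toe tip (contact force between the fingers and lug4 above 1 N), for 0.1 s.
At the end, for the whole second after the job is handed in: The four outer edge lugs were pressed with over 1 N in order, rear to toe tip; at the end the fingertips still press the toe-tip lug with over 1 N. Never over 30 N on the half sole, shoe never over 5 mm off the last, no loose thing moved over 20 mm (contact force between the fingers and lug4 above 1 N and value of joint shoe below 0.005 m and distance of each of cement_tin, paper_cup, dye_bottle, hammer, tape, wax_tin, other_shoe from where it was at the start of the episode below 0.02 m); the arm keeps its last pose, push and grip.
It fails at once if the half sole is pressed with more than 30 N (contact force between anything else and half_sole above 30 N).
It fails at once if the shoe is lifted off the last by more than 5 mm (value of joint shoe above 0.005 m).
It fails at once if a loose thing on the bench is moved by more than 20 mm (distance of any of cement_tin, paper_cup, dye_bottle, hammer, tape, wax_tin, other_shoe from where it was at the start of the episode above 0.02 m).
It also fails if it takes over 35 s, if anything falls off the work surface, if the arm or the gripper's body presses on something with over 40 N, if the wrist force passes 120 N, or if a joint passes its speed limit or range.

ROBOT

A 6-joint arm with a two-finger parallel gripper is mounted at the origin on the work surface. World frame = base frame: x ahead of the robot, y to its left, z up, the work surface at z = 0. Lengths are in m, angles in degrees, forces in N, time in s.
With the tool pointing down it reaches from about 0.425 to 0.95 m from the base axis. Payload 14.7 kg.
Tool frame: the origin (TCP) lies at the very end of the fingers, on their centre line; the grasp point (between the pads) lies 19 mm behind it (bot.hold_point_z is the distance from the TCP to the grasp point, in m); y points along the fingers, z is the direction in which the jaws open and shut, and the axes are right-handed (so a half turn about y gives the same grasp; the last joint's range is limited). The gripper opens to 85 mm and grips with 20 to 120 N. Pads are 22 mm wide; open, the fingers measure 114 mm over their backs; the gripper's body (76 mm by 85 mm) begins 54 mm behind the grasp point. The pads swing forward as they close: fully open they stand 13 mm farther back than shut.
Start: joints at [-72.743, 27.513, 91.461, -0, 61.026, -2.67], TCP at [0.222, -0.611, 0.197] pointing down, gripper open.
Joint ranges: [-157.49, 157.49], [-46.99, 117.5], [13.45, 153.17], [-89.5, 269.5], [5.16, 153.95], [-167.48, 167.48]. Speed limits (degrees/s): [108.29, 108.29, 136.94, 172.46, 172.46, 172.46].

INTERFACE

Orientations are given as [roll, pitch, yaw] about the fixed x, y, z axes, in that order (R = Rz(yaw) Ry(pitch) Rx(roll)).
In Python, from bench import bot gives the robot as it stands. The module is installed in compiled form; this text tells all that it offers.
- The arm moves only by the tool arm_command, never from a script. Its argument "increments" is a list of rows, each an object of numbers: "x", "y", "z": the shift along the world's x, y, z as a fraction of full scale; "wx", "wy", "wz": the turn, a rotation vector about the world's x, y, z as a fraction of full scale. In form: [{"x": .., "y": .., "z": .., "wx": .., "wy": .., "wz": ..}, ...]. A call has 1 to 5 rows; each row shifts and turns the commanded pose from where the row before left it; what a row does not reach is not made up. Full scale, the value 1, is 100 mm for a shift and 90 degrees for a turn. A row lasts 1/10 s, in which the tool goes at most 50 mm and 8.59 degrees, less where a joint would pass 70% of its speed; a pose out of reach is approached as far as the arm can. A call with a number of a shift or a turn outside -1 to 1 is refused whole. A call with a gripper value outside its range is refused whole. "gripper" is the gripper command: -1 is shut, 1 is fully open, values between are in proportion, set as the call begins (left out, the last holds). The fingers move at their own pace and stop on an object; "grip_force" is the grip in N (left out, the last holds). Time passes only in rows, so rows that do not move let the fingers close. It gives the time, the measured TCP pose, the force and the opening at its end, in the units of the state.
- bot.state(): the state, without advancing time (a new reading comes with each control period).
- bot.get_image(name): name is "scene" or "top" or "wrist"; returns the picture (400x640x3 uint8, blue, green, red); there is no depth.
- bot.get_calibration(name): a dict with "camera_matrix" (3x3 intrinsics, pixels), "rvec" (rotation vector, rad) and "tvec" (3), from world to camera coordinates, as OpenCV has them; the wrist camera has in their place "T_tool_cam" (4x4, takes a point from camera to tool coordinates, whose origin is the TCP and whose axes are the tool frame's). Camera axes: x right, y down, z forward; pixel columns grow to the right and rows downward; lengths in m; the calibration is good to about 2 mm. A picture is of the moment at which its call begins: read the wrist's pose just before it. get_calibration takes no time and is no camera call.
- bot.hand_in(): hands the job in, once; it reports no verdict.
Trained networks look in the newest picture that a camera, given by its name, has taken for a name from the list of things; names that differ only in an ending like _2 or _b are one class to them, and where a whole thing is asked for, a point or a joint stands for the part that bears it (a point fixed in the world has none). Each returns a list of dicts, best first, with "conf" (0 to 1); they miss things now and then, are a little off and sometimes report something else, mostly with a low value. They report only what shows in the picture. A call takes as long as a camera call.
- bot.boxes_of(camera, name): "at" ([column, row] as shares, 0 to 1, of the picture: columns of its width, rows of its height, amid what is visible of it).
The state is a dict: "clock": time; "joint_positions": joint angles; "dq": joint speeds; "tau": joint torques, N m; "eef_pos": TCP position; "eef_rot": TCP orientation; "contact_force": force on the tool from outside, world axes, zero at the start; "moment": the same for the moment, N m; "grip_width": finger opening in m.
Only numpy, scipy, OpenCV 4.12 (cv2) and the standard library are available. Lean on these libraries where they do the work, as an engineer would, in place of code of your own. Each camera call takes 0.05 s, during which the arm holds its last target. There are 200 camera calls.

## Working session

There is one attempt and no reset: what is moved stays moved. The work goes in short steps, Python scripts to look and compute and a tool call to move; the robot and the scene stay as the last step left them, time stands still between calls to the robot, and variables do not carry over. Pictures are saved under pics/ and viewed, about 8 in all and at most 12, crops included, and the job is handed in when it is done.

Besides the shell and the picture viewer there is one more tool, called by a JSON object that holds its "method" and its "body", one argument or row to a line. arm_command: Moves the arm, as the interface text tells. Its arguments: {"type":"object","properties":{"increments":{"type":"array","items":{"type":"object","properties":{"x":{"type":"number"},"y":{"type":"number"},"z":{"type":"number"},"wx":{"type":"number"},"wy":{"type":"number"},"wz":{"type":"number"}}}},"gripper":{"type":"number"},"grip_force":{"type":"number"}},"required":["increments"]}

```bash
mkdir -p pics; cat > h.py <<'E'
import numpy as np, cv2
from bench import bot
def cal(n):
    c=bot.get_calibration(n)
    return np.array(c["camera_matrix"]),np.array(c["rvec"],float),np.array(c["tvec"],float)
def ray(n,px,z):
    K,r,t=cal(n);R=cv2.Rodrigues(r)[0];C=-R.T@t.ravel()
    d=R.T@np.linalg.inv(K)@np.array([px[0],px[1],1.]);return C+d*(z-C[2])/d[2]
def proj(n,P):
    K,r,t=cal(n);return cv2.projectPoints(np.array(P,float).reshape(-1,1,3),r,t,K,None)[0].reshape(-1,2)
E
python3 - <<'E'
from h import *
print(bot.state())
for n in("top","scene"):
    im=bot.get_image(n);cv2.imwrite(f"pics/{n}0.png",im)
for nm,z in [("lug1",.183),("lug2",.183),("lug3",.18),("lug4",.178),("half_sole",.18),("stand",.1),("cement_tin",.12),("paper_cup",.12),("dye_bottle",.08)]:
  for n in("top","scene"):
    for b in bot.boxes_of(n,nm)[:3]:
        p=np.array(b["at"])*[640,400];print(nm,n,round(b["conf"],2),p.round(1),ray(n,p,z).round(3))
E
```

```text
{'clock': 0.0, 'joint_positions': array([-7.27436703e+01,  2.75500837e+01,  9.14938317e+01,  1.70546661e-03,
        6.10275467e+01, -2.67030035e+00]), 'dq': array([ 0.03726795,  0.0497704 ,  0.08557804,  0.02634997,  0.14474738,
       -0.06808644]), 'tau': array([ 2.36725115e-03, -9.50631022e+01, -4.30179262e+01,  4.31614289e-04,
        1.25036272e-02,  1.93893209e-05]), 'eef_pos': array([ 0.22141877, -0.61062965,  0.19606931]), 'eef_rot': array([-9.0071315e+01,  4.8187031e-03, -1.6007420e+02]), 'contact_force': array([-0.24303983,  0.14937443, -0.74385234]), 'moment': array([-0.02843701,  0.00613378, -0.01409165]), 'grip_width': 0.08541899819464703}
lug1 top 0.55 [294.7 171. ] [0.606 0.042 0.183]
lug1 top 0.43 [266.6 195.8] [0.528 0.134 0.183]
lug1 top 0.37 [282.2 174.7] [0.595 0.083 0.183]
lug1 scene 0.62 [294.9 220.2] [0.61  0.047 0.183]
lug1 scene 0.53 [308.1 228.1] [0.596 0.089 0.183]
lug1 scene 0.4 [319. 223.] [0.563 0.086 0.183]
lug2 top 0.55 [294.7 171. ] [0.606 0.042 0.183]
lug2 top 0.43 [266.6 195.8] [0.528 0.134 0.183]
lug2 top 0.37 [282.2 174.7] [0.595 0.083 0.183]
lug
[... 610 characters left out ...]
0.608 0.042 0.178]
lug4 scene 0.53 [308.1 228.1] [0.593 0.084 0.178]
lug4 scene 0.4 [319. 223.] [0.56  0.081 0.178]
half_sole top 0.77 [283.  182.1] [0.572 0.081 0.18 ]
half_sole top 0.3 [249.2 191.2] [0.545 0.19  0.18 ]
half_sole scene 0.93 [322.8 226.7] [0.56 0.1  0.18]
stand top 0.78 [305.5 185.4] [0.566 0.01  0.1  ]
stand scene 0.62 [303.5 234.1] [0.575 0.027 0.1  ]
cement_tin top 0.74 [284.6 234.4] [0.401 0.083 0.12 ]
cement_tin scene 0.74 [365.2 238.7] [0.454 0.14  0.12 ]
paper_cup top 0.61 [298.8 147.7] [0.693 0.029 0.12 ]
paper_cup scene 0.74 [261.5 256.8] [0.715 0.063 0.12 ]
dye_bottle top 0.59 [250.7 189.8] [0.557 0.2   0.08 ]
dye_bottle scene 0.79 [346.9 294.1] [0.575 0.24  0.08 ]
```

View crops.

```bash
python3 - <<'E'
import cv2,numpy as np
a=cv2.resize(cv2.imread("pics/top0.png")[130:260,220:380],None,fx=4.9,fy=4.6,interpolation=cv2.INTER_CUBIC)
cv2.imwrite("pics/c1.png",cv2.resize(cv2.imread("pics/top0.png")[140:250,220:370],(800,587),interpolation=cv2.INTER_CUBIC))
cv2.imwrite("pics/c2.png",cv2.resize(cv2.imread("pics/scene0.png")[180:330,230:430],(800,600),interpolation=cv2.INTER_CUBIC))
E
```

```text
(no output)
```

View pics/c1.png

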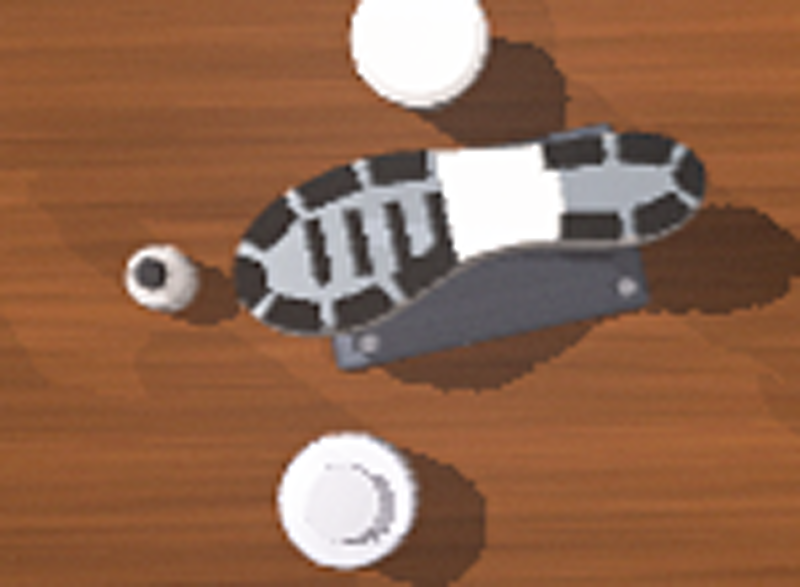

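View pics/c2.png

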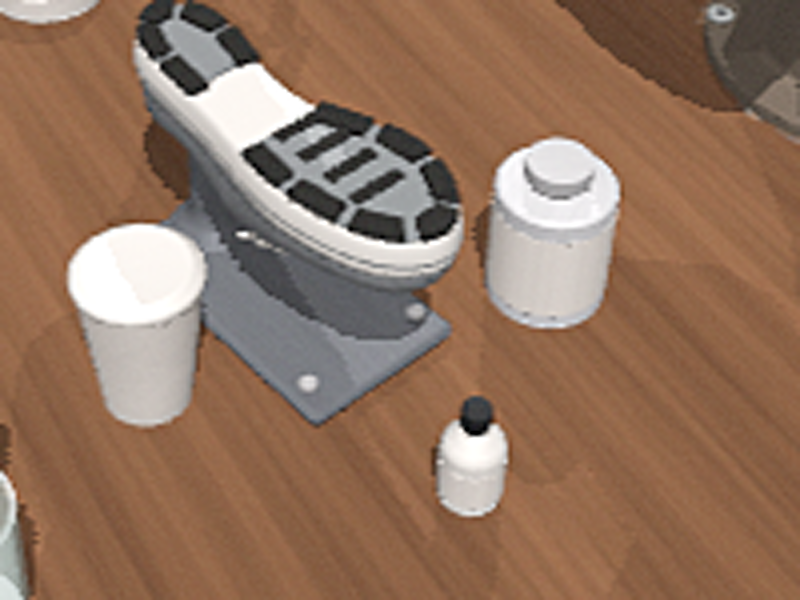

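Top view: the toe points left (+y), the outer edge faces the cup (+x). In the crop lug1–4 are at about (400,168), (330,187), (268,222) and (250,275). The scene crop shows the same lugs at (268,162), (315,200), (378,225) and (437,222).

```bash
python3 - <<'E'
from h import *
t=np.array([(400,168),(330,187),(268,222),(250,275)])*[150/800,110/587]+[220,140]
s=np.array([(268,162),(315,200),(378,225),(437,222)])/4+[230,180]
zs=[.183,.183,.180,.178]
A=np.array([ray("top",p,z) for p,z in zip(t,zs)]);B=np.array([ray("scene",p,z) for p,z in zip(s,zs)])
print(A.round(3),B.round(3));M=(A+B)/2;print(M.round(3),np.linalg.norm(np.diff(M,axis=0),axis=1))
print(bot.get_calibration("wrist"))
for n,p,z in [("cup",(415,45),.124),("tinb",(345,500),.124),("bottle",(150,272),.085),("toe",(233,275),.17),("heel",(707,180),.17)]:
    print(n,ray("top",np.array(p)*[150/800,110/587]+[220,140],z).round(3))
E
```

```text
[[0.605 0.041 0.183]
 [0.594 0.084 0.183]
 [0.574 0.122 0.18 ]
 [0.542 0.134 0.178]] [[0.606 0.051 0.183]
 [0.598 0.095 0.183]
 [0.574 0.13  0.18 ]
 [0.541 0.144 0.178]]
[[0.605 0.046 0.183]
 [0.596 0.09  0.183]
 [0.574 0.126 0.18 ]
 [0.541 0.139 0.178]] [0.04447007 0.04275457 0.03513099]
{'camera_matrix': array([[310.20736702,   0.        , 315.82832902],
       [  0.        , 310.20736702, 197.10787403],
       [  0.        ,   0.        ,   1.        ]]), 'T_tool_cam': array([[ 3.91102172e-04,  9.48936922e-01,  3.15465632e-01,
        -8.10995130e-02],
       [ 3.59128260e-04, -3.15465769e-01,  9.48936889e-01,
        -1.76700191e-01],
       [ 9.99999859e-01, -2.57838655e-04, -4.64169413e-04,
         8.78958653e-04],
       [ 0.00000000e+00,  0.00000000e+00,  0.00000000e+00,
         1.00000000e+00]])}
cup [0.69  0.032 0.124]
tinb [0.404 0.083 0.124]
bottle [0.553 0.209 0.085]
toe [0.543 0.145 0.17 ]
heel [ 0.594 -0.146  0.17 ]
```

{"method": "arm_command", "body": {
  "increments": [
    {"z": 0.4},
    {"x": 0.2, "y": 0.4, "wz": 0.09},
    {"x": 0.2, "y": 0.4, "wz": 0.09},
    {"x": 0.2, "y": 0.4, "wz": 0.09},
    {"x": 0.2, "y": 0.4, "wz": 0.09}
  ],
  "gripper": -1,
  "grip_force": 40
}}

```text
$.increments[0]: bad value
```

{"method": "arm_command", "body": {
  "increments": [
    {"x": 0, "y": 0, "z": 0.4, "wx": 0, "wy": 0, "wz": 0},
    {"x": 0.2, "y": 0.4, "z": 0, "wx": 0, "wy": 0, "wz": 0.09},
    {"x": 0.2, "y": 0.4, "z": 0, "wx": 0, "wy": 0, "wz": 0.09},
    {"x": 0.2, "y": 0.4, "z": 0, "wx": 0, "wy": 0, "wz": 0.09},
    {"x": 0.2, "y": 0.4, "z": 0, "wx": 0, "wy": 0, "wz": 0.09}
  ],
  "gripper": -1,
  "grip_force": 40
}}

```text
clock: 1.5
eef_pos: [0.302, -0.4496, 0.2368]
eef_rot: [-90.0, -0.0, -127.4]
contact_force: [1.4, 0.5, 0.3]
grip_width: 0.0123
```

{"method": "arm_command", "body": {
  "increments": [
    {"x": 0.28, "y": 0.4, "z": 0, "wx": 0, "wy": 0, "wz": 0.055},
    {"x": 0.28, "y": 0.4, "z": 0, "wx": 0, "wy": 0, "wz": 0.055},
    {"x": 0.28, "y": 0.4, "z": 0, "wx": 0, "wy": 0, "wz": 0.055},
    {"x": 0.28, "y": 0.4, "z": 0, "wx": 0, "wy": 0, "wz": 0.055},
    {"x": 0.28, "y": 0.4, "z": 0, "wx": 0, "wy": 0, "wz": 0.055}
  ]
}}

```text
clock: 2.0
eef_pos: [0.4424, -0.2494, 0.237]
eef_rot: [-90.0, -0.0, -102.7]
contact_force: [0.7, -0.4, -0.6]
grip_width: -0.0001
```

{"method": "arm_command", "body": {
  "increments": [
    {"x": 0.28, "y": 0.4, "z": 0, "wx": 0, "wy": 0, "wz": 0.055},
    {"x": 0.28, "y": 0.4, "z": 0, "wx": 0, "wy": 0, "wz": 0.055},
    {"x": 0.28, "y": 0.4, "z": 0, "wx": 0, "wy": 0, "wz": 0.055},
    {"x": 0.28, "y": 0.4, "z": 0, "wx": 0, "wy": 0, "wz": 0.055},
    {"x": 0.28, "y": 0.4, "z": 0, "wx": 0, "wy": 0, "wz": 0.055}
  ]
}}

```text
clock: 2.5
eef_pos: [0.5825, -0.0491, 0.2369]
eef_rot: [-90.0, -0.0, -78.0]
contact_force: [0.1, -0.4, 0.3]
grip_width: -0.0002
```

{"method": "arm_command", "body": {
  "increments": [
    {"x": 0.23, "y": 0.45, "z": 0, "wx": 0, "wy": 0, "wz": 0},
    {"x": 0, "y": 0.3, "z": 0, "wx": 0, "wy": 0, "wz": 0},
    {"x": 0, "y": 0, "z": 0, "wx": 0, "wy": 0, "wz": 0},
    {"x": 0, "y": 0, "z": 0, "wx": 0, "wy": 0, "wz": 0}
  ]
}}

```text
clock: 2.9
eef_pos: [0.6042, 0.024, 0.2366]
eef_rot: [-90.0, -0.0, -78.1]
contact_force: [0.3, -0.5, 0.2]
grip_width: -0.0002
```

```bash
cat >> h.py <<'E'
from scipy.spatial.transform import Rotation as Ro
def wray(px,z,s=None):
    s=s or bot.state();c=bot.get_calibration("wrist");T=np.array(c["T_tool_cam"]);K=np.array(c["camera_matrix"])
    R=Ro.from_euler("xyz",s["eef_rot"],degrees=True).as_matrix()
    C=R@T[:3,3]+s["eef_pos"];d=R@T[:3,:3]@np.linalg.inv(K)@np.array([px[0],px[1],1.]);return C+d*(z-C[2])/d[2]
def wproj(P):
    s=bot.state();c=bot.get_calibration("wrist");T=np.array(c["T_tool_cam"]);K=np.array(c["camera_matrix"])
    R=Ro.from_euler("xyz",s["eef_rot"],degrees=True).as_matrix()
    q=T[:3,:3].T@(R.T@(np.array(P)-s["eef_pos"])-T[:3,3]);q=K@q;return q[:2]/q[2]
E
python3 - <<'E'
from h import *
s=bot.state();print({k:s[k] for k in("clock","eef_pos","eef_rot","contact_force","grip_width","joint_positions")})
im=bot.get_image("wrist");cv2.imwrite("pics/w0.png",im)
for b in bot.boxes_of("wrist","lug1"):
    p=np.array(b["at"])*[640,400];print(round(b["conf"],2),p.round(1),wray(p,.182,s).round(3))
for P in [(.605,.046,.183),(.596,.09,.183),(.574,.126,.18),(.541,.139,.178)]:print(wproj(P).round())
E
```

```text
{'clock': 2.9, 'eef_pos': array([0.60418667, 0.02403113, 0.23656447]), 'eef_rot': array([-9.00198480e+01, -8.20488917e-03, -7.80755718e+01]), 'contact_force': array([ 0.26974641, -0.47894374,  0.18648028]), 'grip_width': -0.00019908737543403233, 'joint_positions': array([-5.86336860e-01,  2.17530811e+01,  9.49712812e+01, -1.37796448e-02,
        6.32932378e+01, -1.25045688e+01])}
0.8 [256.9  31.3] [0.541 0.133 0.182]
0.78 [299.9  61.1] [0.573 0.121 0.182]
[323. 174.]
[324. 113.]
[303.  53.]
[259.  21.]
```

View pics/w0.png

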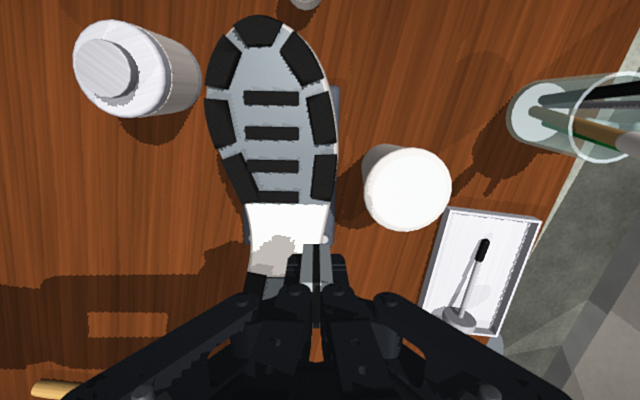

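Wrist view: the outer lugs 1–4 are at about (324,177), (321,120), (301,60) and (258,31). This agrees with the earlier estimates to within a few mm.

```bash
python3 - <<'E'
from h import *
W=np.array([wray(p,z) for p,z in zip([(324,177),(321,120),(300.5,60.5),(257.5,31)],[.183,.183,.18,.178])])
print(W.round(4),np.linalg.norm(np.diff(W,axis=0),axis=1),wproj(bot.state()["eef_pos"]))
d=np.diff(W,axis=0);print(np.degrees(np.arctan2(d[:,1],d[:,0])))
E
```

```text
[[0.6063 0.0435 0.183 ]
 [0.5951 0.0846 0.183 ]
 [0.573  0.1207 0.18  ]
 [0.5408 0.133  0.178 ]] [0.04261416 0.04243492 0.03448424] [315.90793287 230.0895226 ]
[105.17789481 121.58012336 159.11244913]
```

{"method": "arm_command", "body": {
  "increments": [
    {"x": 0.02, "y": 0.19, "z": 0, "wx": 0, "wy": 0, "wz": 0},
    {"x": 0, "y": 0, "z": -0.25, "wx": 0, "wy": 0, "wz": 0},
    {"x": 0, "y": 0, "z": -0.22, "wx": 0, "wy": 0, "wz": 0},
    {"x": 0, "y": 0, "z": 0, "wx": 0, "wy": 0, "wz": 0},
    {"x": 0, "y": 0, "z": 0, "wx": 0, "wy": 0, "wz": 0}
  ]
}}

```text
clock: 3.5
eef_pos: [0.6063, 0.0415, 0.1901]
eef_rot: [-90.0, -0.0, -78.2]
contact_force: [-0.6, 0.5, -0.4]
grip_width: 0.0001
```

{"method": "arm_command", "body": {
  "increments": [
    {"x": 0, "y": 0, "z": -0.02, "wx": 0, "wy": 0, "wz": 0},
    {"x": 0, "y": 0, "z": -0.02, "wx": 0, "wy": 0, "wz": 0},
    {"x": 0, "y": 0, "z": -0.02, "wx": 0, "wy": 0, "wz": 0},
    {"x": 0, "y": 0, "z": 0, "wx": 0, "wy": 0, "wz": 0}
  ]
}}

```text
clock: 3.9
eef_pos: [0.6063, 0.0424, 0.1838]
eef_rot: [-90.0, -0.0, -78.2]
contact_force: [-0.3, -0.2, -0.2]
grip_width: -0.0
```

{"method": "arm_command", "body": {
  "increments": [
    {"x": 0, "y": 0, "z": -0.02, "wx": 0, "wy": 0, "wz": 0},
    {"x": 0, "y": 0, "z": -0.01, "wx": 0, "wy": 0, "wz": 0},
    {"x": 0, "y": 0, "z": 0, "wx": 0, "wy": 0, "wz": 0},
    {"x": 0, "y": 0, "z": 0, "wx": 0, "wy": 0, "wz": 0}
  ]
}}

```text
clock: 4.3
eef_pos: [0.6063, 0.0425, 0.1807]
eef_rot: [-90.0, 0.0, -78.2]
contact_force: [-0.7, 0.6, 0.2]
grip_width: -0.0002
```

{"method": "arm_command", "body": {
  "increments": [
    {"x": 0, "y": 0, "z": -0.01, "wx": 0, "wy": 0, "wz": 0},
    {"x": 0, "y": 0, "z": -0.01, "wx": 0, "wy": 0, "wz": 0},
    {"x": 0, "y": 0, "z": 0, "wx": 0, "wy": 0, "wz": 0}
  ]
}}

```text
clock: 4.6
eef_pos: [0.6062, 0.0424, 0.1785]
eef_rot: [-90.0, 0.0, -78.2]
contact_force: [0.5, -0.5, 0.3]
grip_width: 0.0001
```

```bash
python3 - <<'E'
from h import *
a=bot.get_image("scene")[150:300,220:420];b=bot.get_image("wrist")[90:290,220:420]
cv2.imwrite("pics/m1.png",np.hstack([cv2.resize(a,(450,338),interpolation=3),cv2.resize(b,(338,338),interpolation=3)]))
E
```

```text
(no output)
```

View pics/m1.png

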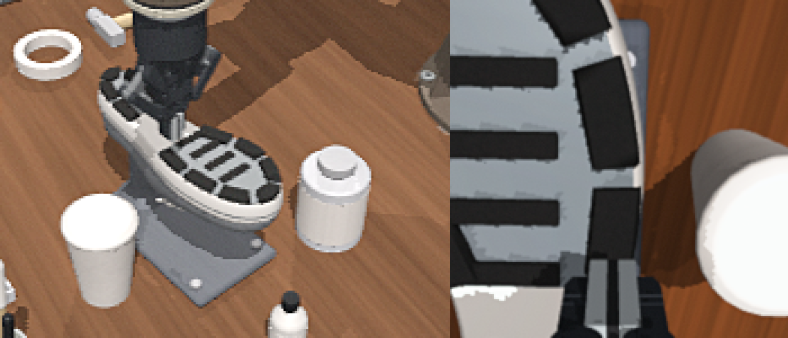

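```bash
python3 - <<'E'
from h import *
s=bot.state();print(s["eef_pos"],proj("scene",[s["eef_pos"],s["eef_pos"]+[0,0,.02],s["eef_pos"]+[0,0,.04]]).round(1))
a=cv2.imread("pics/w0.png")[190:290,265:365]
b=bot.get_image("wrist")[190:290,265:365];c=bot.get_image("scene")[165:245,265:345]
print([ (x["conf"],np.array(x["at"])*[640,400]) for x in bot.boxes_of("scene","lug1")][:3])
cv2.imwrite("pics/m2.png",np.hstack([cv2.resize(i,(266,266),interpolation=cv2.INTER_NEAREST) if 0 else cv2.resize(i,(266,266),interpolation=3) for i in(a,b,c)]))
E
```

```text
[0.60631231 0.04244475 0.17866314] [[295.5 219.8]
 [295.3 213.9]
 [295.2 207.8]]
[(0.46, array([293.184, 221.08 ])), (0.46, array([306.688, 228.8  ])), (0.4, array([323.968, 234.52 ]))]
```

View pics/m2.png

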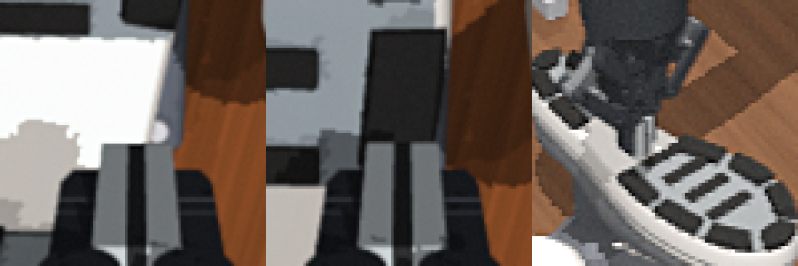

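The force reading is still zero with the reported TCP 4.5 mm below the lug tops. The wrist and scene views both put the visible fingertips about 35 mm above the reported TCP: wrist row 244 against 214 expected, scene row 210 against 220. They are probably still in the air, so I will descend in small steps and watch the force.

{"method": "arm_command", "body": {
  "increments": [
    {"x": 0, "y": 0, "z": -0.01, "wx": 0, "wy": 0, "wz": 0},
    {"x": 0, "y": 0, "z": -0.01, "wx": 0, "wy": 0, "wz": 0},
    {"x": 0, "y": 0, "z": 0, "wx": 0, "wy": 0, "wz": 0}
  ]
}}

```text
clock: 5.15
eef_pos: [0.6062, 0.0425, 0.1765]
eef_rot: [-90.0, 0.0, -78.2]
contact_force: [0.1, -0.6, -0.7]
grip_width: -0.0002
```

{"method": "arm_command", "body": {
  "increments": [
    {"x": 0, "y": 0, "z": -0.01, "wx": 0, "wy": 0, "wz": 0},
    {"x": 0, "y": 0, "z": -0.01, "wx": 0, "wy": 0, "wz": 0},
    {"x": 0, "y": 0, "z": 0, "wx": 0, "wy": 0, "wz": 0}
  ]
}}

```text
clock: 5.45
eef_pos: [0.6062, 0.0424, 0.1745]
eef_rot: [-90.0, 0.0, -78.2]
contact_force: [0.1, -0.8, -0.1]
grip_width: 0.0
```

{"method": "arm_command", "body": {
  "increments": [
    {"x": 0, "y": 0, "z": -0.03, "wx": 0, "wy": 0, "wz": 0},
    {"x": 0, "y": 0, "z": -0.03, "wx": 0, "wy": 0, "wz": 0},
    {"x": 0, "y": 0, "z": -0.03, "wx": 0, "wy": 0, "wz": 0},
    {"x": 0, "y": 0, "z": 0, "wx": 0, "wy": 0, "wz": 0}
  ]
}}

```text
clock: 5.85
eef_pos: [0.606, 0.0425, 0.1651]
eef_rot: [-90.0, 0.0, -78.2]
contact_force: [-0.0, 0.1, -0.5]
grip_width: 0.0002
```

```bash
python3 - <<'E'
from h import *
s=bot.state();print(s["eef_pos"],s["contact_force"],s["tau"].round(1))
b=bot.get_image("wrist")[140:290,240:390];c=bot.get_image("scene")[165:265,255:355]
cv2.imwrite("pics/m3.png",np.hstack([cv2.resize(i,(400,400),interpolation=3) for i in(b,c)]))
E
```

```text
[0.60597305 0.04245023 0.1650998 ] [-0.00885407  0.0655718  -0.46118808] [ -0.  -89.2 -39.9   0.   -0.2   0. ]
```

View pics/m3.png

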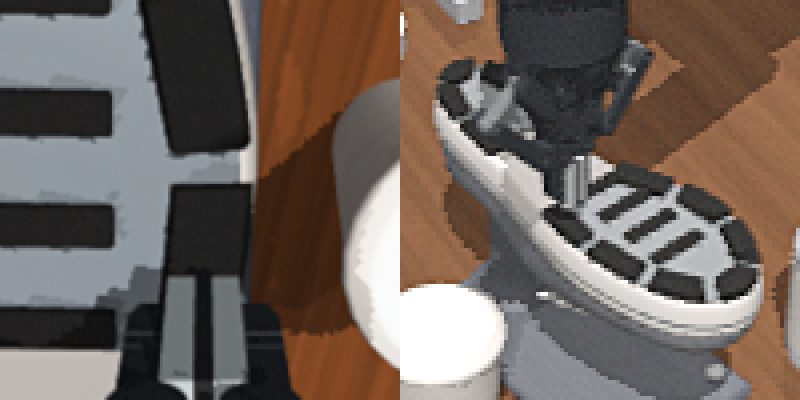

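{"method": "arm_command", "body": {
  "increments": [
    {"x": 0, "y": 0.02, "z": -0.02, "wx": 0, "wy": 0, "wz": 0},
    {"x": 0, "y": 0, "z": -0.02, "wx": 0, "wy": 0, "wz": 0},
    {"x": 0, "y": 0, "z": -0.02, "wx": 0, "wy": 0, "wz": 0},
    {"x": 0, "y": 0, "z": -0.02, "wx": 0, "wy": 0, "wz": 0},
    {"x": 0, "y": 0, "z": 0, "wx": 0, "wy": 0, "wz": 0}
  ]
}}

```text
clock: 6.45
eef_pos: [0.6061, 0.0444, 0.1573]
eef_rot: [-90.0, 0.0, -78.2]
contact_force: [0.4, 0.2, 0.2]
grip_width: 0.0
```

{"method": "arm_command", "body": {
  "increments": [
    {"x": 0, "y": 0, "z": -0.02, "wx": 0, "wy": 0, "wz": 0},
    {"x": 0, "y": 0, "z": -0.02, "wx": 0, "wy": 0, "wz": 0},
    {"x": 0, "y": 0, "z": 0, "wx": 0, "wy": 0, "wz": 0}
  ]
}}

```text
clock: 6.75
eef_pos: [0.6061, 0.0444, 0.1534]
eef_rot: [-90.0, 0.0, -78.2]
contact_force: [-0.4, 0.1, -1.0]
grip_width: 0.0001
```

{"method": "arm_command", "body": {
  "increments": [
    {"x": 0, "y": 0, "z": -0.02, "wx": 0, "wy": 0, "wz": 0},
    {"x": 0, "y": 0, "z": -0.01, "wx": 0, "wy": 0, "wz": 0},
    {"x": 0, "y": 0, "z": 0, "wx": 0, "wy": 0, "wz": 0}
  ]
}}

```text
clock: 7.05
eef_pos: [0.6062, 0.0444, 0.1505]
eef_rot: [-90.0, 0.0, -78.2]
contact_force: [0.9, -0.4, 0.6]
grip_width: 0.0005
```

{"method": "arm_command", "body": {
  "increments": [
    {"x": 0, "y": 0, "z": -0.02, "wx": 0, "wy": 0, "wz": 0},
    {"x": 0, "y": 0, "z": 0, "wx": 0, "wy": 0, "wz": 0},
    {"x": 0, "y": 0, "z": 0, "wx": 0, "wy": 0, "wz": 0}
  ]
}}

```text
clock: 7.35
eef_pos: [0.6063, 0.0444, 0.1487]
eef_rot: [-90.0, 0.0, -78.2]
contact_force: [-0.3, 0.0, -0.3]
grip_width: -0.0002
```

{"method": "arm_command", "body": {
  "increments": [
    {"x": 0, "y": 0, "z": -0.02, "wx": 0, "wy": 0, "wz": 0},
    {"x": 0, "y": 0, "z": 0, "wx": 0, "wy": 0, "wz": 0},
    {"x": 0, "y": 0, "z": 0, "wx": 0, "wy": 0, "wz": 0}
  ]
}}

```text
clock: 7.65
eef_pos: [0.6065, 0.0445, 0.1469]
eef_rot: [-90.0, -0.0, -78.2]
contact_force: [0.2, -0.6, 3.2]
grip_width: -0.0001
```

Contact shows at TCP z ≈ 0.148, so the real tips are about 35 mm above the reported TCP. I'll press slightly more.

{"method": "arm_command", "body": {
  "increments": [
    {"x": 0, "y": 0, "z": -0.015, "wx": 0, "wy": 0, "wz": 0},
    {"x": 0, "y": 0, "z": 0, "wx": 0, "wy": 0, "wz": 0},
    {"x": 0, "y": 0, "z": 0, "wx": 0, "wy": 0, "wz": 0}
  ]
}}

```text
clock: 7.95
eef_pos: [0.6066, 0.0444, 0.1455]
eef_rot: [-90.0, -0.0, -78.2]
contact_force: [-0.6, -1.5, 5.9]
grip_width: 0.0002
```

```bash
python3 - <<'E'
from h import *
s=bot.state();print(s["clock"],s["eef_pos"],s["contact_force"])
b=bot.get_image("wrist")[140:290,240:390];c=bot.get_image("scene")[165:265,255:355]
cv2.imwrite("pics/m4.png",np.hstack([cv2.resize(i,(400,400),interpolation=3) for i in(b,c)]))
E
```

```text
7.95 [0.60655265 0.04444404 0.14548316] [-0.62249864 -1.53832557  5.88205707]
```

View pics/m4.png

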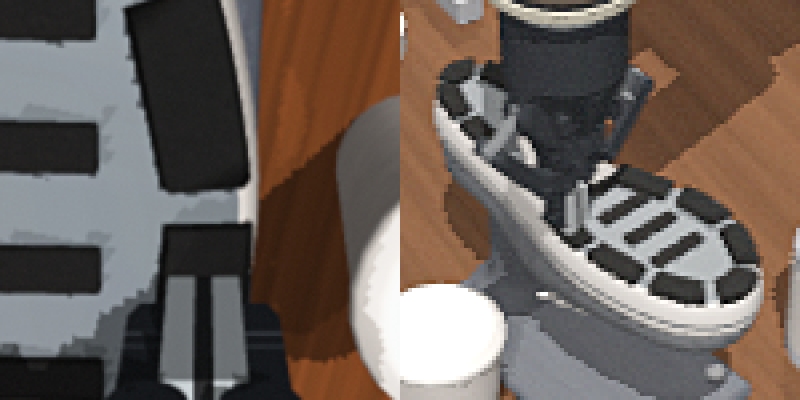

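Wrist view: the tips sit on lug1, with about 9 mm of it showing ahead and centred across. The force is 5.9 N. Next is lug2.

{"method": "arm_command", "body": {
  "increments": [
    {"x": 0, "y": 0, "z": 0.12, "wx": 0, "wy": 0, "wz": 0},
    {"x": -0.06, "y": 0.21, "z": 0, "wx": 0, "wy": 0, "wz": 0.06},
    {"x": -0.06, "y": 0.2, "z": 0, "wx": 0, "wy": 0, "wz": 0.05},
    {"x": 0, "y": 0, "z": -0.08, "wx": 0, "wy": 0, "wz": 0},
    {"x": 0, "y": 0, "z": 0, "wx": 0, "wy": 0, "wz": 0}
  ]
}}

```text
clock: 8.55
eef_pos: [0.5938, 0.0856, 0.1488]
eef_rot: [-90.1, 0.0, -68.3]
contact_force: [-0.3, -0.3, 0.7]
grip_width: -0.0004
```

{"method": "arm_command", "body": {
  "increments": [
    {"x": 0, "y": 0, "z": -0.02, "wx": 0, "wy": 0, "wz": 0},
    {"x": 0, "y": 0, "z": -0.01, "wx": 0, "wy": 0, "wz": 0},
    {"x": 0, "y": 0, "z": 0, "wx": 0, "wy": 0, "wz": 0},
    {"x": 0, "y": 0, "z": 0, "wx": 0, "wy": 0, "wz": 0}
  ]
}}

```text
clock: 8.95
eef_pos: [0.5945, 0.0851, 0.1464]
eef_rot: [-90.0, -0.0, -68.3]
contact_force: [-0.5, 0.0, 2.7]
grip_width: 0.0002
```

{"method": "arm_command", "body": {
  "increments": [
    {"x": 0, "y": 0, "z": -0.015, "wx": 0, "wy": 0, "wz": 0},
    {"x": 0, "y": 0, "z": 0, "wx": 0, "wy": 0, "wz": 0},
    {"x": 0, "y": 0, "z": 0, "wx": 0, "wy": 0, "wz": 0}
  ]
}}

```text
clock: 9.25
eef_pos: [0.5946, 0.0851, 0.145]
eef_rot: [-90.0, -0.0, -68.3]
contact_force: [-2.5, -1.3, 7.2]
grip_width: 0.0003
```

```bash
python3 - <<'E'
from h import *
s=bot.state();print(s["clock"],s["eef_pos"],s["contact_force"])
b=bot.get_image("wrist")[140:290,240:390];c=bot.get_image("scene")[165:265,255:355]
cv2.imwrite("pics/m5.png",np.hstack([cv2.resize(i,(400,400),interpolation=3) for i in(b,c)]))
E
```

```text
9.25 [0.59455163 0.08510559 0.14500891] [-2.45565723 -1.27436323  7.20482089]
```

View pics/m5.png

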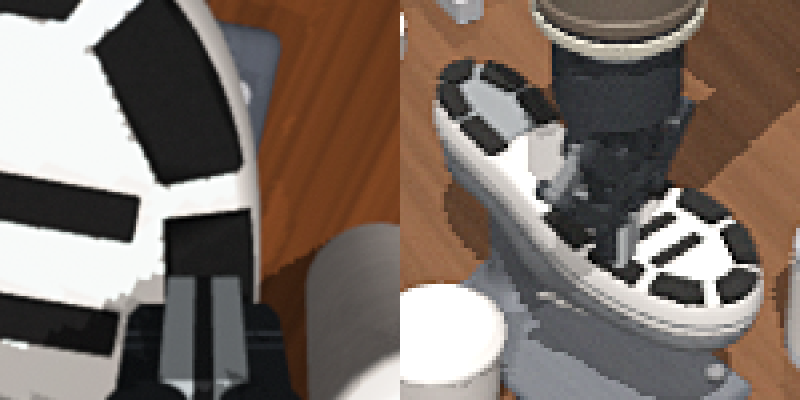

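Lug2 is pressed at 7.2 N, centred, with about 10 mm of it showing ahead of the tips. Next is lug3.

{"method": "arm_command", "body": {
  "increments": [
    {"x": 0, "y": 0, "z": 0.13, "wx": 0, "wy": 0, "wz": 0},
    {"x": -0.08, "y": 0.13, "z": 0, "wx": 0, "wy": 0, "wz": 0.085},
    {"x": -0.07, "y": 0.12, "z": 0, "wx": 0, "wy": 0, "wz": 0.085},
    {"x": -0.07, "y": 0.12, "z": 0, "wx": 0, "wy": 0, "wz": 0.085},
    {"x": 0, "y": 0, "z": -0.1, "wx": 0, "wy": 0, "wz": 0}
  ]
}}

```text
clock: 9.85
eef_pos: [0.5726, 0.1236, 0.1491]
eef_rot: [-89.9, -0.1, -45.1]
contact_force: [0.4, 0.3, -0.7]
grip_width: -0.0001
```

{"method": "arm_command", "body": {
  "increments": [
    {"x": 0, "y": 0, "z": -0.02, "wx": 0, "wy": 0, "wz": 0},
    {"x": 0, "y": 0, "z": -0.01, "wx": 0, "wy": 0, "wz": 0},
    {"x": 0, "y": 0, "z": 0, "wx": 0, "wy": 0, "wz": 0},
    {"x": 0, "y": 0, "z": 0, "wx": 0, "wy": 0, "wz": 0}
  ]
}}

```text
clock: 10.25
eef_pos: [0.5724, 0.1221, 0.1448]
eef_rot: [-90.0, 0.0, -45.4]
contact_force: [-2.3, 1.2, 2.4]
grip_width: -0.0003
```

{"method": "arm_command", "body": {
  "increments": [
    {"x": 0, "y": 0, "z": -0.015, "wx": 0, "wy": 0, "wz": 0},
    {"x": 0, "y": 0, "z": 0, "wx": 0, "wy": 0, "wz": 0},
    {"x": 0, "y": 0, "z": 0, "wx": 0, "wy": 0, "wz": 0}
  ]
}}

```text
clock: 10.55
eef_pos: [0.5725, 0.1222, 0.1434]
eef_rot: [-90.0, -0.0, -45.4]
contact_force: [-3.0, -0.5, 5.4]
grip_width: -0.0002
```

```bash
python3 - <<'E'
from h import *
s=bot.state();print(s["clock"],s["eef_pos"],s["contact_force"])
b=bot.get_image("wrist")[140:290,240:390];c=bot.get_image("scene")[165:265,275:375]
cv2.imwrite("pics/m6.png",np.hstack([cv2.resize(i,(400,400),interpolation=3) for i in(b,c)]))
E
```

```text
10.55 [0.57249415 0.12216885 0.14340037] [-3.03622455 -0.46560737  5.44878467]
```

View pics/m6.png

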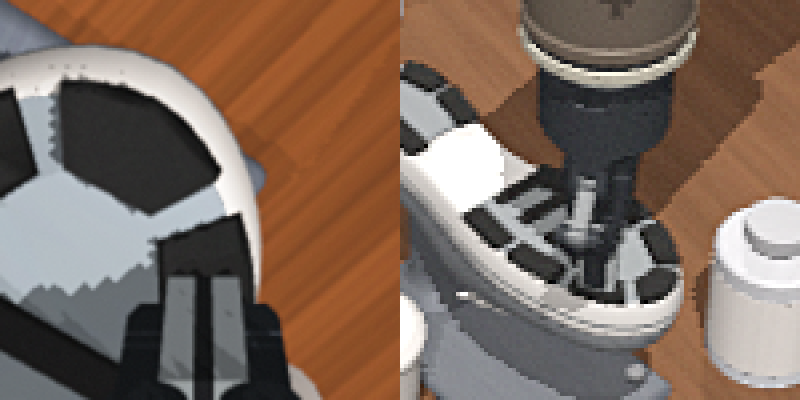

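```bash
python3 - <<'E'
from h import *
for p in [(137,145),(62,80),(222,172),(150,215)]: print(wray(np.array(p)*.375+[240,140],.176).round(4))
E
```

```text
[0.5396 0.1377 0.176 ]
[0.5218 0.1372 0.176 ]
[0.5544 0.1449 0.176 ]
[0.5509 0.1293 0.176 ]
```

Lug3 is pressed at 5.4 N. In the wrist crop lug4's middle is at (137,145), which gives about (0.540, 0.137). Next is the toe tip.

{"method": "arm_command", "body": {
  "increments": [
    {"x": 0, "y": 0, "z": 0.13, "wx": 0, "wy": 0, "wz": 0},
    {"x": -0.1, "y": 0.05, "z": 0, "wx": 0, "wy": 0, "wz": 0.09},
    {"x": -0.1, "y": 0.05, "z": 0, "wx": 0, "wy": 0, "wz": 0.09},
    {"x": -0.13, "y": 0.04, "z": 0, "wx": 0, "wy": 0, "wz": 0.09},
    {"x": 0, "y": 0, "z": -0.1, "wx": 0, "wy": 0, "wz": 0.09}
  ]
}}

```text
clock: 11.15
eef_pos: [0.539, 0.1369, 0.1478]
eef_rot: [-90.0, -0.1, -12.6]
contact_force: [-0.4, -0.7, -0.3]
grip_width: 0.0001
```

{"method": "arm_command", "body": {
  "increments": [
    {"x": 0, "y": 0, "z": -0.02, "wx": 0, "wy": 0, "wz": 0},
    {"x": 0, "y": 0, "z": -0.02, "wx": 0, "wy": 0, "wz": 0},
    {"x": 0, "y": 0, "z": 0, "wx": 0, "wy": 0, "wz": 0},
    {"x": 0, "y": 0, "z": 0, "wx": 0, "wy": 0, "wz": 0}
  ]
}}

```text
clock: 11.55
eef_pos: [0.5396, 0.1364, 0.1426]
eef_rot: [-90.0, -0.0, -13.1]
contact_force: [-2.0, 0.7, 3.5]
grip_width: 0.0003
```

{"method": "arm_command", "body": {
  "increments": [
    {"x": 0, "y": 0, "z": -0.01, "wx": 0, "wy": 0, "wz": 0},
    {"x": 0, "y": 0, "z": -0.01, "wx": 0, "wy": 0, "wz": 0},
    {"x": 0, "y": 0, "z": 0, "wx": 0, "wy": 0, "wz": 0},
    {"x": 0, "y": 0, "z": 0, "wx": 0, "wy": 0, "wz": 0},
    {"x": 0, "y": 0, "z": 0, "wx": 0, "wy": 0, "wz": 0}
  ]
}}

```text
clock: 12.05
eef_pos: [0.5396, 0.1364, 0.1406]
eef_rot: [-90.0, -0.0, -13.0]
contact_force: [-2.5, -1.0, 8.2]
grip_width: 0.0
```

```bash
python3 - <<'E'
from h import *
s=bot.state();print(s["clock"],s["eef_pos"],s["contact_force"])
b=bot.get_image("wrist")[140:290,240:390];c=bot.get_image("scene")[165:265,275:375]
cv2.imwrite("pics/m7.png",np.hstack([cv2.resize(i,(400,400),interpolation=3) for i in(b,c)]))
E
```

```text
12.05 [0.53961576 0.13643405 0.14060777] [-2.46967726 -1.04764314  8.18509753]
```

View pics/m7.png

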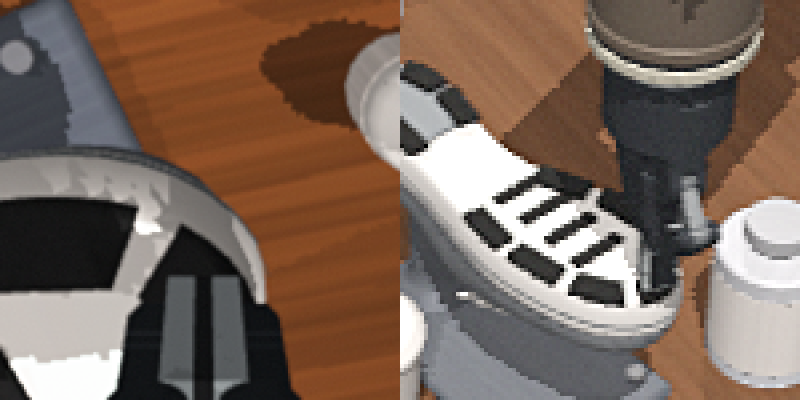

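The tips are on the toe-tip lug at 8.2 N, steady, and nothing nearby has shifted. Handing in.

```bash
python3 -c "
from bench import bot
print(bot.state()['contact_force']);print(bot.hand_in());s=bot.state();print(s['clock'],s['contact_force'],s['eef_pos'])"
```

```text
[-2.62965337  1.08581108  7.89467633]
the job is handed in; nothing more can be done
None
the job is handed in; nothing more can be done
```

I pressed the four outer edge lugs in order with the fingers shut, lifting clear between lugs. The job was handed in at about 12 s, with the tips still pressing the toe-tip lug. No verdict was reported.

| Lug | Vertical force (N) |
|---|---|
| lug1 | 5.9 |
| lug2 | 7.2 |
| lug3 | 5.4 |
| lug4 (toe tip) | 8.2, then 7.9 just before handing in |

- **Force and placement:** each press was held for a few tenths of a second. The wrist pictures showed the tips on the intended lug alone each time, and the highest force I read was about 9 N, well below 30 N.
- **Disagreement:** the fingertips turned out to end about 35 mm short of the reported TCP. First contact came at a TCP height of about 0.148 m, not 0.183 m. I noticed it from the zero force and the pictures, and lowered the arm in small steps from there.
- **Not measured:** I checked the shoe and the loose things only by eye. The shoe looked seated and nothing in view had shifted. I could not read the force after handing in.

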